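# Cure the mended dish: shut the drawer, hold the guarded button with the stylus

## Robot

A 7-joint arm with a two-finger parallel gripper is mounted at the origin on the work surface. World frame = base frame: x ahead of the robot, y to its left, z up, the work surface at z = 0. Lengths are in m, angles in rad, forces in N, time in s.
With the tool pointing down it reaches from about 0.425 to 0.925 m from the base axis. Payload 6.8 kg.
Tool frame: the origin (TCP) lies at the very end of the fingers, on their centre line; the grasp point (between the pads) lies bot.tcp_to_grasp behind it (bot.tcp_to_grasp is the distance from the TCP to the grasp point, in m); z points along the fingers, y is the line along which they close (so a half turn about z gives the same grasp; the last joint's range is limited). The gripper opens to 85 mm and grips with 20 to 120 N. Pads are 22 mm wide; open, the fingers measure 114 mm over their backs; the gripper's body (76 mm by 85 mm) begins 54 mm behind the grasp point. The pads swing forward as they close: fully open they stand 13 mm farther back than shut.
Start: joints at [1.103, 0.477, 0.022, 1.555, -0.011, 1.109, -0.083], TCP at [0.238, -0.632, 0.231] pointing down, gripper open.
Joint ranges: [-2.96, 2.96], [-0.34, 2.1], [-1.41, 1.46], [0.24, 2.44], [-1.37, 4.51], [0.17, 1.92], [-2.96, 2.96]. Speed limits (rad/s): [2.39, 2.39, 3.14, 3.14, 3.14, 3.14, 3.14].

## Interface

Orientations are given as a unit quaternion [w, x, y, z].
In Python, from station import bot gives the robot as it stands.
- The arm moves only by the tool servo_tool, never from a script. Its argument "motion" is a list that holds one entry, the list of rows, each a list of 7 numbers: the shift along the tool's x, y, z in m, then the turn, a rotation vector about the tool's x, y, z in units of 5 degrees (1.0 is 5 degrees), then the opening, from 0 (shut) to 1 (fully open). A call has 1 to 20 rows; each row is the pose to reach, as a shift and turn from the pose commanded when the call began, along the tool's axes at that moment; what a row does not reach only later rows make up. A row lasts 1/12 s, in which the tool goes at most 41.7 mm and 7.16 degrees, less where a joint would pass 70% of its speed; a pose out of reach is approached as far as the arm can. A call with a gripper value outside its range is refused whole. The fingers move at their own pace and stop on an object; "grip_force" is the grip in N (left out, the last holds). Time passes only in rows, so rows that repeat a pose let the fingers close. It gives the time, the measured TCP pose, the force, the opening and the grip force at its end, in the units of the state.
- bot.get_obs(): the state, without advancing time (a new reading comes with each control period).
- bot.read_camera(name): name is "side" or "top" or "wrist"; returns a dict with "img" (480x640x3 uint8, red, green, blue), "K" (3x3 intrinsics, pixels), "k1" (the pictures are not rectified: a ray, as slopes to the right and down, at radius r is drawn at 1 + k1 r^2 times it, then the intrinsics apply), "pose" (4x4, takes a point from camera to world coordinates). Camera axes: x right, y down, z forward; pixel columns grow to the right and rows downward; lengths in m; the calibration is good to about 2 mm. A picture is of the moment at which its call begins. There is no depth.
- bot.hand_in(): hands the job in; it is judged then, once.
The state is a dict: "t": time; "q": joint angles; "joint_vel": joint speeds; "joint_torque": joint torques, N m; "eef_pos": TCP position; "tool_rot": TCP orientation; "contact_force": force on the tool from outside, world axes, zero at the start; "torque": the same for the moment, N m; "gripper_width": opening from 0.0 (shut) to 1.0 (fully open); "grasp_force": force on a finger pad.
Only numpy, scipy, OpenCV 4.12 (cv2) and the standard library are available. Lean on these libraries where they do the work, as an engineer would, in place of code of your own. Each camera call takes 0.05 s, during which the arm holds its last target. There are 200 camera calls.

## Task

A mended porcelain dish is lying in the open drawer of the small UV curing cabinet, and the lamp only burns while its recessed button is held. Push the drawer fully shut, then take the red-handled stylus out of its wooden block, reach its thin brass end through the yellow-ringed hole in the cabinet's top and press the button at the bottom all the way down with it. Finish while still gripping the stylus and holding the button down, with the drawer still shut; do not press the button while the drawer is open, and leave the jar, bowl and cup where they stand.

Things in the scene. Friction and masses are not known exactly. Their poses are not given: they have to be found in the camera images.
- cabinet: White UV curing cabinet, fixed to the bench, 180 (x, depth) x 200 (y, width) x 105 mm high. Origin at the centre of its underside; its front (-x) has the blue drawer and faces the robot, +y is along its width, z up. Its flat top is at 105 mm and carries an amber window (inlaid, not an opening), black vent lines and the yellow-ringed hole.
- aperture (a point): Centre of the round 16 mm hole, level with the cabinet's top (z = 105 mm), at x = -20, y = -55 mm in the cabinet's frame. A yellow collar, 30 mm outside and 18 mm inside, stands 2 mm above the top around it. The hole goes straight down with plain walls; too narrow for a finger.
- button_top (a point): Centre of the top of the red 14 mm button at the bottom of the hole, straight below the aperture, 20 mm below the cabinet's top when released.
- button (a joint): Travel of the spring button, m: 0 released, 0.006 fully down (a hard stop). Pushes back with about 0.7 N at first and 5 N fully down; springs up when let go.
- drawer (a joint): How far the drawer is open, m: 0 shut, at most 0.12. Slides along the cabinet's x (opens to -x) with about 2 N of friction plus 12 N per m/s, and stays where it is left; a hard stop at 0. Its flat blue front panel is 200 mm wide, 12 mm thick, from 10 to 102 mm high, its back meeting the cabinet's front when shut.
- drawer_pull (a point): Middle of the front (-x) face of the aluminium pull bar on the drawer's front panel, 72 mm above the bench; it moves with the drawer. The bar is 100 mm wide (y), 20 mm high (62 to 82 mm) and sticks out 25 mm from the panel. Good place to push.
- stylus: Loose stylus, 120 mm long, about 50 g, standing upright in its block. Origin at its tip, z along it up to the handle: brass shaft 7 mm thick from 0 to 45 mm, then a round red handle 18 mm thick from 45 to 120 mm. As it stands, its origin is 5 mm above the bench, so the handle spans 50 to 125 mm and its shoulder rests on the block's top.
- stylus_tip (a point): Centre of the flat end of the stylus' brass shaft, the end that presses the button (same as the stylus' origin).
- stand: Wooden block, fixed to the bench, 70 x 70 x 50 mm high, with one upright 9.5 mm through hole in its middle in which the stylus stands. Origin at the centre of its underside.
- jar: Loose amber jar with a black cap, 66 mm across, 80 mm high; to be left alone. Origin at the centre of its underside.
- bowl: Loose white porcelain bowl, 90 mm across, 45 mm high; to be left alone. Origin at the centre of its underside.
- cup: Loose copper cup, 60 mm across, 60 mm high; to be left alone. Origin at the centre of its underside.
Not all that is in view belongs to the job. Leave any grey look-alike of the stylus alone.

How it is judged:
By the outcome, as a careful person would: the job done as asked, in the order asked, and still so for the second after the job is handed in, while the arm keeps its last pose, push and grip.
It also fails if it takes over 51 s, if anything falls off the work surface, if the arm or the gripper's body presses on something with over 40 N, if the wrist force passes 120 N, or if a joint passes its speed limit or range.

## Working session

There is one attempt and no reset: what is moved stays moved. The work goes in short steps, Python scripts to look and compute and a tool call to move; the robot and the scene stay as the last step left them, time stands still between calls to the robot, and variables do not carry over. Pictures are saved under pics/ and viewed, at most 10 in all, crops included, and the job is handed in when it is done.

Besides the shell and the picture viewer there is one more tool, called after "Call:" as a command line: name --argument value ..., lists and objects as JSON in quotes. servo_tool: Moves the arm, as the interface text tells. Its arguments: {"type":"object","properties":{"motion":{"type":"array"},"grip_force":{"type":"number"}},"required":["motion"]}

```bash
mkdir -p pics; ls; python3 - <<'E'
from station import bot
import cv2,numpy as np
np.set_printoptions(precision=4,suppress=True)
for n in ("side","top"):
    c=bot.read_camera(n); cv2.imwrite(f"pics/{n}0.png",c["img"][:,:,::-1]); print(n,c["K"],c["k1"],c["pose"])
o=bot.get_obs(); print(o, bot.tcp_to_grasp)
E
```

```text
pics
side [[610.9068   0.     315.0239]
 [  0.     610.9068 237.2854]
 [  0.       0.       1.    ]] 0.011007211446076177 [[-0.8192 -0.3309  0.4684  0.0123]
 [-0.5731  0.5009 -0.6485  0.7041]
 [-0.0201 -0.7997 -0.6     0.762 ]
 [ 0.      0.      0.      1.    ]]
top [[562.3259   0.     318.1756]
 [  0.     562.3259 242.1982]
 [  0.       0.       1.    ]] -0.15672272859814568 [[-0.0036 -0.9899  0.1421  0.3541]
 [-0.9998  0.0007 -0.0202  0.0176]
 [ 0.0199 -0.1421 -0.9897  1.3539]
 [ 0.      0.      0.      1.    ]]
{'t': 0.1, 'q': array([ 1.1029,  0.4778,  0.0224,  1.5563, -0.0115,  1.1093, -0.0831]), 'joint_vel': array([-0.0002, -0.0023, -0.0001, -0.0041,  0.0021,  0.0007,  0.0013]), 'joint_torque': array([  0.005 , -59.7759,   1.6144, -28.1954,   0.0129,   0.0051,
         0.    ]), 'eef_pos': array([ 0.2375, -0.6313,  0.2304]), 'tool_rot': array([-0.0008,  0.9839,  0.1789, -0.0002]), 'contact_force': array([0.207 , 0.6365, 0.3042]), 'torque': array([0.0549, 0.0437, 0.0334]), 'grasp_force': 0.0, 'gripper_width': 0.9971230890174062} 0.0187
```

View pics/side0.png

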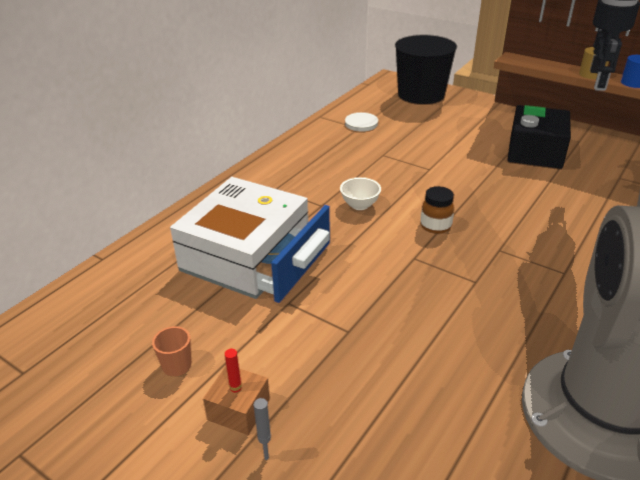

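View pics/top0.png

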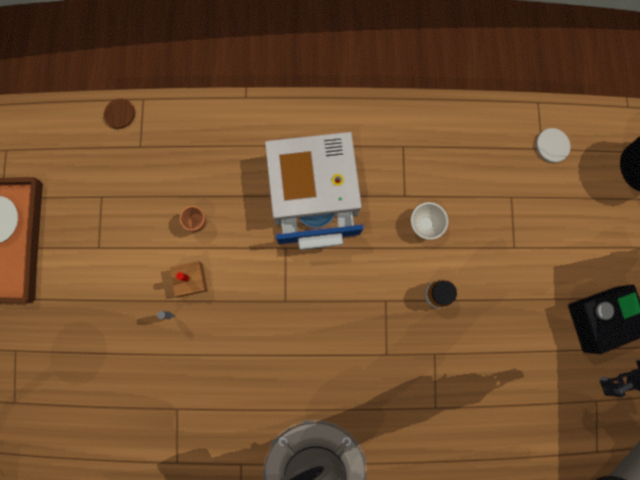

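The red-handled stylus in the wooden block is at side (232,370), top (182,277). Things that could be mistaken for it: the grey stylus at side (262,425), top (163,316). By the description I choose the red one. The cabinet is at side (240,235), top (313,185) with the drawer open. The yellow ring is at side (265,200), top (337,180). I'll check with a close crop.

```bash
cat > h.py <<'E'
import numpy as np,cv2
from scipy.optimize import least_squares
np.set_printoptions(precision=4,suppress=True)
def proj(c,P):
    P=np.atleast_2d(P); T=np.linalg.inv(c["pose"]); p=P@T[:3,:3].T+T[:3,3]
    s=p[:,:2]/p[:,2:]; s=s*(1+c["k1"]*(s**2).sum(1,keepdims=True))
    return s@c["K"][:2,:2].T+c["K"][:2,2]
def ray(c,uv):
    f=lambda s: proj(c,(c["pose"]@np.r_[s,1,1])[:3])[0]-uv
    s=least_squares(f,[0,0]).x
    return c["pose"][:3,3],c["pose"][:3,:3]@np.r_[s,1]
def atz(c,uv,z):
    o,d=ray(c,uv); return o+d*(z-o[2])/d[2]
def tri(obs,x0=(.6,.1,.1)):
    r=least_squares(lambda P:np.concatenate([proj(c,P)[0]-uv for c,uv in obs]),x0); return r.x,r.fun
E
python3 - <<'E'
import cv2,numpy as np
s=cv2.imread("pics/side0.png");t=cv2.imread("pics/top0.png")
f=lambda im,x,y,w,h,k:cv2.resize(im[y:y+h,x:x+w],None,fx=k,fy=k,interpolation=cv2.INTER_CUBIC)
# each tile 400x300, origin (x,y), scale
a=f(s,195,340,100,75,4); a2=f(t,150,250,80,60,5)
b=f(s,170,170,200,150,2); b2=f(t,255,125,133,100,3); b2=cv2.copyMakeBorder(b2,0,0,0,1,cv2.BORDER_CONSTANT)
cv2.imwrite("pics/crop.png",np.vstack([np.hstack([a,a2]),np.hstack([b,b2])]))
E
```

```text
(no output)
```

View pics/crop.png

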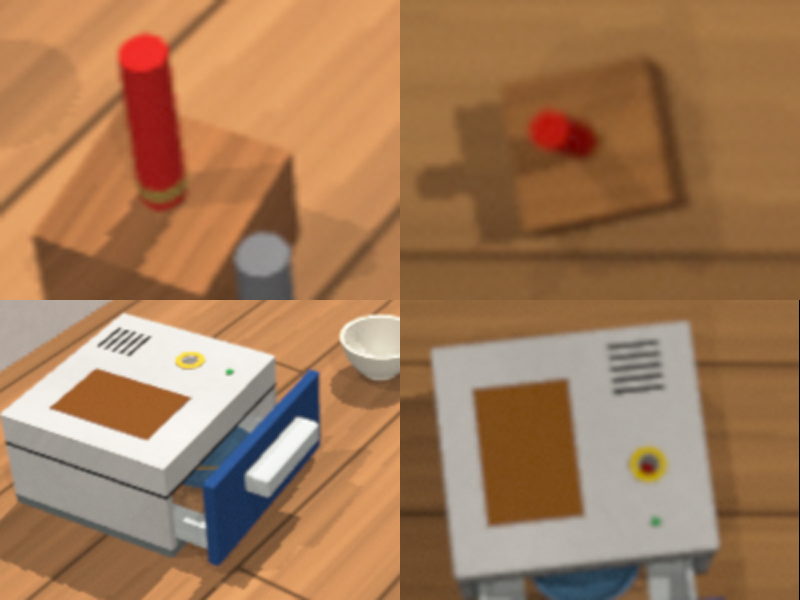

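The crop confirms it: the red handle's top is at side (230.9,351.6), top (179.4,275.6), with its foot in the block, and the grey look-alike is beside it. The ring is at side (264.8,199.8), top (337.3,179.3), with the red button visible in it.

```bash
python3 - <<'E'
from station import bot
from h import *
s=bot.read_camera("side");t=bot.read_camera("top")
S=lambda x,y:np.array([170+(x+.5)/2-.5,170+(y-300+.5)/2-.5]); T=lambda x,y:np.array([255+(x-400+.5)/3-.5,125+(y-300+.5)/3-.5])
S1=lambda x,y:np.array([195+(x+.5)/4-.5,340+(y+.5)/4-.5]); T1=lambda x,y:np.array([150+(x-400+.5)/5-.5,250+(y+.5)/5-.5])
for n,a,b in [("hand top",S1(145,48),T1(549,130)),("hand foot",S1(163,198),T1(583,141)),("ring",S(190,360),T(648,464)),
 ("BL",S(3,412),T(432,350)),("FL",S(165,468),T(457,577)),("FR",S(273,357),T(717,549)),("BR",S(127,314),T(690,322)),
 ("win1",S(98,369),T(568,379)),("win2",S(148,439),T(488,525)),
 ("blockR",S1(292,157),T1(652,60)),("blockBack",S1(120,108),T1(502,88)),("blockF",S1(205,294),T1(680,202)),("blockL",S1(38,237),T1(527,234))]:
    print(n,*tri([(s,a),(t,b)]))
# cabinet fit: x,y,yaw from top corners + ring
L=np.array([[.09,.1],[-.09,.1],[-.09,-.1],[.09,-.1],[-.02,-.055]]);z=np.array([.105]*4+[.107])
ps=np.array([S(3,412),S(165,468),S(273,357),S(127,314),S(190,360)]);pt=np.array([T(432,350),T(457,577),T(717,549),T(690,322),T(648,464)])
w=np.array([1,1,1,1,3])[:,None]
def W(p,L,z):
    c,q=np.cos(p[2]),np.sin(p[2]); return np.c_[p[0]+c*L[:,0]-q*L[:,1],p[1]+q*L[:,0]+c*L[:,1],z]
r=least_squares(lambda p:np.r_[((proj(s,W(p,L,z))-ps)*w).ravel(),((proj(t,W(p,L,z))-pt)*w).ravel()],[.65,.05,.1])
print("cab",r.x,np.degrees(r.x[2]),r.fun);p=r.x
print("aperture",W(p,L[4:],[.105]))
# drawer opening from panel outer top corners (side): near (205,487)?  far (318,374)
for d in (.03,.04,.05,.06,.07):
    q=W(p,np.array([[-.09-d-.012,.1],[-.09-d-.012,-.1],[-.09-d-.037,.05],[-.09-d-.037,-.05]]),np.array([.102,.102,.082,.082])); print(d,((proj(s,q)-[170,170])*2+[0,300]).round().tolist(),proj(t,q).round(1).tolist())
E
```

```text
hand top [0.4558 0.298  0.1245] [-0.2247 -0.0314  0.2064  0.2944]
hand foot [0.4568 0.2995 0.0451] [-0.3746 -0.0509  0.3417  0.497 ]
ring [ 0.6783 -0.0525  0.1046] [-0.1656 -0.0221  0.109   0.1625]
BL [0.7679 0.1127 0.1058] [-0.4552 -0.079   0.3669  0.4619]
FL [0.5904 0.0921 0.1037] [-0.2797 -0.038   0.2075  0.3042]
FR [ 0.6137 -0.1036  0.1031] [ 0.35    0.0402 -0.2144 -0.3468]
BR [ 0.792  -0.0873  0.1019] [-0.6787 -0.1012  0.449   0.6308]
win1 [0.7454 0.008  0.1033] [-0.4526 -0.0696  0.3237  0.4433]
win2 [0.63   0.0687 0.1042] [-0.4471 -0.0629  0.3278  0.4717]
blockR [0.4622 0.2485 0.0175] [-11.9407  -1.5253  10.172   15.4085]
blockBack [0.4634 0.3146 0.1056] [-4.5347 -0.6505  4.2718  5.9862]
blockF [ 0.451   0.2793 -0.0308] [ 5.1978  0.6643 -4.5711 -6.9195]
blockL [0.4485 0.3459 0.0737] [ 11.374    1.6315 -11.1002 -15.5387]
cab [0.6908 0.0049 0.1117] 6.399735052238205 [-1.49    0.5109 -1.0496  0.0903  1.0761 -0.7906 -1.5115 -0.7139  0.2569
 -2.2351 -0.3068  0.0788 -0.8021  0.3019  0.2588 -0.0024 -0.6647  0.43
 -0.1584  1.286 ]
aperture [[ 0.6771 -0.0519  0.105 ]]
0.03 [[204.0, 484.0], [313.0, 368.0], [259.0, 478.0], [312.0, 419.0]] [[274.9, 235.8], [362.8, 226.0], [298.3, 245.4], [341.7, 240.6]]
0.04 [[214.0, 488.0], [322.0, 371.0], [269.0, 481.0], [321.0, 422.0]] [[275.3, 240.1], [363.4, 230.3], [298.8, 249.8], [342.3, 244.9]]
0.05 [[224.0, 491.0], [331.0, 373.0], [279.0, 485.0], [330.0, 425.0]] [[275.8, 244.5], [363.9, 234.7], [299.3, 254.1], [342.8, 249.2]]
0.06 [[234.0, 495.0], [340.0, 376.0], [289.0, 488.0], [340.0, 427.0]] [[276.3, 248.9], [364.5, 239.0], [299.7, 258.4], [343.3, 253.5]]
0.07 [[244.0, 498.0], [350.0, 379.0], [299.0, 491.0], [350.0, 430.0]] [[276.7, 253.3], [365.0, 243.4], [300.2, 262.8], [343.8, 257.8]]
```

```bash
cat > g.py <<'E'
import sys,numpy as np
from scipy.spatial.transform import Rotation as R
from station import bot
np.set_printoptions(precision=4,suppress=True)
def go(P,ang):  # tool y at ang deg from world x, pointing down
    o=bot.get_obs(); q=o["tool_rot"]; r=R.from_quat([q[1],q[2],q[3],q[0]])
    a=np.radians(ang); y=np.array([np.cos(a),np.sin(a),0]); z=np.array([0,0,-1.]); x=np.cross(y,z)
    t=R.from_matrix(np.c_[x,y,z])
    print("t",o["t"],"pos",o["eef_pos"],"F",o["contact_force"],"w",o["gripper_width"],"ang",np.degrees(np.arctan2(*r.as_matrix()[1::-1,1])))
    print("shift",r.inv().apply(np.array(P)-o["eef_pos"]),"turn",(r.inv()*t).as_rotvec(degrees=True)/5)
if __name__=="__main__":
    v=list(map(float,sys.argv[1:])); go(v[:3],v[3])
E
python3 g.py 0.48 -0.02 0.2 6.4; python3 g.py 0.48 -0.019 0.06 6.4
```

```text
t 0.2 pos [ 0.2375 -0.6315  0.2307] F [-0.9934 -0.6216 -0.5266] w 0.9986521135454723 ang -69.38525370669126
shift [ 0.4422 -0.4869  0.0312] turn [ -0.0115  -0.0074 -15.157 ]
t 0.2 pos [ 0.2375 -0.6315  0.2307] F [-0.9934 -0.6216 -0.5266] w 0.9986521135454723 ang -69.38525370669126
shift [ 0.4426 -0.4877  0.1712] turn [ -0.0115  -0.0074 -15.157 ]
```

Call:
servo_tool --motion '[[[0.022,-0.024,0.002,0,0,-0.75,0],[0.044,-0.048,0.003,0,0,-1.5,0],[0.066,-0.073,0.005,0,0,-2.25,0],[0.088,-0.097,0.006,0,0,-3,0],[0.11,-0.122,0.008,0,0,-3.8,0],[0.133,-0.146,0.01,0,0,-4.5,0],[0.155,-0.17,0.011,0,0,-5.3,0],[0.177,-0.195,0.013,0,0,-6.1,0],[0.199,-0.219,0.014,0,0,-6.8,0],[0.221,-0.243,0.016,0,0,-7.6,0],[0.243,-0.268,0.018,0,0,-8.3,0],[0.265,-0.292,0.019,0,0,-9.1,0],[0.287,-0.316,0.02,0,0,-9.9,0],[0.31,-0.341,0.022,0,0,-10.6,0],[0.332,-0.365,0.024,0,0,-11.4,0],[0.354,-0.39,0.025,0,0,-12.1,0],[0.376,-0.414,0.027,0,0,-12.9,0],[0.398,-0.438,0.028,0,0,-13.6,0],[0.42,-0.463,0.03,0,0,-14.4,0],[0.442,-0.487,0.031,0,0,-15.15,0]]]'

```text
t: 1.87
eef_pos: [0.48, -0.0188, 0.2002]
tool_rot: [0.0, 0.666, 0.746, -0.0]
contact_force: [1.0, -0.3, 0.2]
gripper_width: -0.001
grasp_force: 0.0
```

```bash
python3 g.py 0.482 -0.018 0.06 6.4; python3 -c "
from station import bot;print(bot.get_obs()['q'])"
```

```text
t 1.8667 pos [ 0.48   -0.0188  0.2002] F [ 1.0078 -0.2794  0.1632] w -0.0014760017343253642 ang 6.551230614493644
shift [0.0006 0.002  0.1402] turn [0.0003 0.0024 0.0302]
[ 0.40139616  0.24130642 -0.5615264   2.01081676  0.15949528  0.93150606
 -0.12830188]
```

Call:
servo_tool --motion '[[[0,0,0.03,0,0,0,0],[0,0,0.06,0,0,0,0],[0,0,0.09,0,0,0,0],[0,0,0.12,0,0,0,0],[0,0,0.138,0,0,0,0],[0,0,0.138,0,0,0,0],[0,0.008,0.138,0,0,0,0],[0,0.016,0.138,0,0,0,0],[0,0.021,0.138,0,0,0,0],[0,0.026,0.138,0,0,0,0],[0,0.03,0.138,0,0,0,0],[0,0.034,0.138,0,0,0,0],[0,0.038,0.138,0,0,0,0],[0,0.042,0.138,0,0,0,0],[0,0.046,0.138,0,0,0,0],[0,0.05,0.138,0,0,0,0],[0,0.053,0.138,0,0,0,0],[0,0.056,0.138,0,0,0,0],[0,0.058,0.138,0,0,0,0],[0,0.06,0.138,0,0,0,0]]]'

```text
t: 3.53
eef_pos: [0.5397, -0.0138, 0.0622]
tool_rot: [-0.0, 0.667, 0.745, -0.0]
contact_force: [-2.6, 0.6, 2.7]
gripper_width: 0.0
grasp_force: 1.2
```

Call:
servo_tool --motion '[[[0,0.0015,0,0,0,0,0],[0,0.003,0,0,0,0,0],[0,0.0045,0,0,0,0,0],[0,0.006,0,0,0,0,0],[0,0.0075,0,0,0,0,0],[0,0.009,0,0,0,0,0]]]'

```text
t: 4.03
eef_pos: [0.5485, -0.0127, 0.0623]
tool_rot: [-0.0, 0.667, 0.745, -0.0]
contact_force: [-3.2, -1.8, 1.0]
gripper_width: 0.003
grasp_force: 1.1
```

```bash
python3 - <<'E'
from station import bot
import cv2
c=bot.read_camera("side"); i=c["img"][170:320,160:360,::-1]; cv2.imwrite("pics/s1.png",cv2.resize(i,None,fx=4,fy=4,interpolation=cv2.INTER_CUBIC))
E
```

```text
(no output)
```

View pics/s1.png

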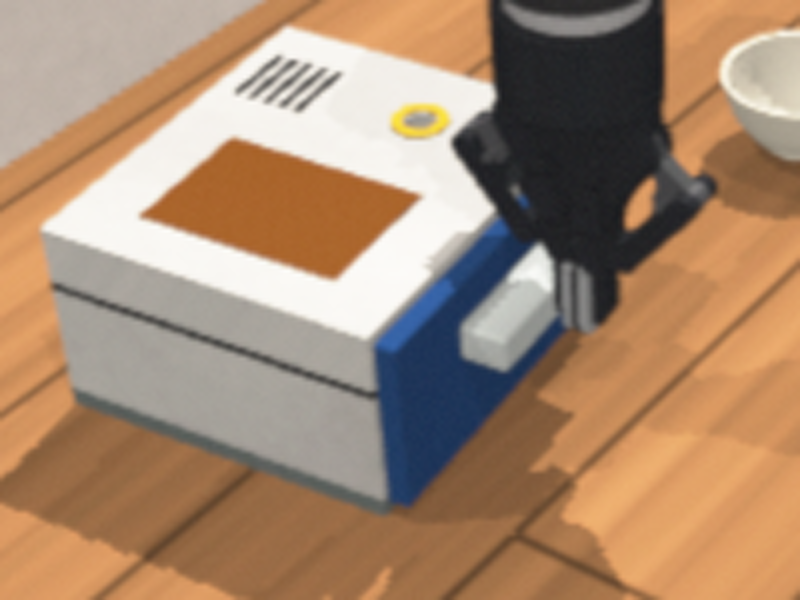

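The drawer panel is almost against the cabinet front (seam near pixel (378,345)), and the gripper linkage stands clear above the top. I'll push on gently until the stop.

Call:
servo_tool --motion '[[[0,0.001,0,0,0,0,0],[0,0.002,0,0,0,0,0],[0,0.003,0,0,0,0,0],[0,0.004,0,0,0,0,0]]]'

```text
t: 4.42
eef_pos: [0.5502, -0.0125, 0.0621]
tool_rot: [-0.001, 0.667, 0.745, -0.002]
contact_force: [-11.0, -1.4, 10.0]
gripper_width: 0.002
grasp_force: 5.8
```

```bash
python3 g.py 0.456 0.299 0.2 33.2
```

```text
t 4.4167 pos [ 0.5502 -0.0125  0.0621] F [-11.0479  -1.3947  10.0115] w 0.001532805041673727 ang 6.362417059286602
shift [ 0.32   -0.0598 -0.1379] turn [-0.0553 -0.0054 -5.3675]
```

Call:
servo_tool --motion '[[[0,-0.015,0,0,0,0,0],[0,-0.035,0,0,0,0,0],[0,-0.055,-0.01,0,0,0,0],[0,-0.062,-0.035,0,0,0,0],[0,-0.062,-0.07,0,0,0,0],[0.01,-0.062,-0.105,0,0,0,0.2],[0.03,-0.062,-0.135,0,0,-0.4,1],[0.06,-0.062,-0.138,0,0,-0.9,1],[0.09,-0.062,-0.138,0,0,-1.4,1],[0.12,-0.062,-0.138,0,0,-1.9,1],[0.15,-0.062,-0.138,0,0,-2.4,1],[0.18,-0.062,-0.138,0,0,-2.9,1],[0.21,-0.062,-0.138,0,0,-3.4,1],[0.24,-0.062,-0.138,0,0,-3.9,1],[0.265,-0.062,-0.138,0,0,-4.4,1],[0.285,-0.062,-0.138,0,0,-4.8,1],[0.3,-0.062,-0.138,0,0,-5.1,1],[0.312,-0.062,-0.138,0,0,-5.3,1],[0.318,-0.062,-0.138,0,0,-5.35,1],[0.32,-0.062,-0.138,0,0,-5.35,1]]]'

```text
t: 6.08
eef_pos: [0.4554, 0.2996, 0.2003]
tool_rot: [-0.0, 0.476, 0.879, 0.0]
contact_force: [-0.8, 0.5, 0.5]
gripper_width: 1.004
grasp_force: 0.0
```

```bash
python3 g.py 0.456 0.299 0.068 33.2; python3 - <<'E'
from station import bot
from h import *
a=bot.read_camera("wrist")
b=bot.read_camera("side")
print(proj(a,[[.456,.299,.125],[.456,.299,.05]]))
f=lambda i,k:cv2.resize(i,None,fx=k,fy=k,interpolation=cv2.INTER_CUBIC)
w=f(a["img"][:,:,::-1],.625); s=f(b["img"][170:320,160:360,::-1],2)
w=cv2.copyMakeBorder(w,0,0,0,0,cv2.BORDER_CONSTANT)
cv2.imwrite("pics/w1.png",np.hstack([w,s]))
E
```

```text
t 6.0833 pos [0.4554 0.2996 0.2003] F [-0.8321  0.5332  0.5194] w 1.004390993253056 ang 33.13481295207571
shift [-0.0009  0.0001  0.1323] turn [ 0.0035 -0.0033 -0.013 ]
[[316.4011 253.4066]
 [316.3805 223.1284]]
```

View pics/w1.png

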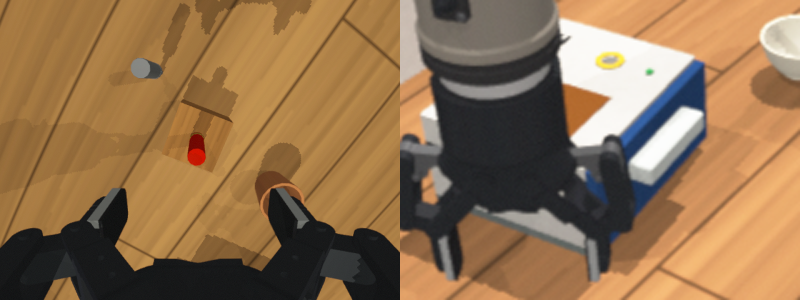

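The red handle top sits at wrist (314,251), within about 2 mm of the prediction. The grey one is well aside, the cup is clear of the fingers, and the drawer is shut. Going down to grasp.

Call:
servo_tool --motion '[[[-0.001,0,0.03,0,0,0,1],[-0.001,0,0.06,0,0,0,1],[-0.001,0,0.09,0,0,0,1],[-0.001,0,0.115,0,0,0,1],[-0.001,0,0.128,0,0,0,1],[-0.001,0,0.132,0,0,0,1],[-0.001,0,0.132,0,0,0,0.6],[-0.001,0,0.132,0,0,0,0.4],[-0.001,0,0.132,0,0,0,0.3],[-0.001,0,0.132,0,0,0,0.2],[-0.001,0,0.132,0,0,0,0],[-0.001,0,0.132,0,0,0,0],[-0.001,0,0.132,0,0,0,0],[-0.001,0,0.132,0,0,0,0],[-0.001,0,0.132,0,0,0,0],[-0.001,0,0.132,0,0,0,0]]]' --grip_force 60

```text
t: 7.52
eef_pos: [0.4563, 0.2983, 0.0691]
tool_rot: [0.0, 0.476, 0.879, 0.0]
contact_force: [-0.6, -1.6, 6.8]
gripper_width: 0.192
grasp_force: 58.3
```

Call:
servo_tool --motion '[[[0,0,-0.01,0,0,0,0],[0,0,-0.02,0,0,0,0],[0,0,-0.035,0,0,0,0],[0,0,-0.05,0,0,0,0],[0,0,-0.07,0,0,0,0],[0,0,-0.09,0,0,0,0],[0,0,-0.11,0,0,0,0],[0,0,-0.125,0,0,0,0],[0,0,-0.137,0,0,0,0],[0,0,-0.142,0,0,0,0]]]'

```text
t: 8.35
eef_pos: [0.4565, 0.2987, 0.2127]
tool_rot: [0.001, 0.476, 0.879, 0.001]
contact_force: [0.2, -0.1, 0.1]
gripper_width: 0.196
grasp_force: 58.5
```

```bash
python3 g.py 0.6777 -0.052 0.21 6.4; python3 - <<'E'
from station import bot
from h import *
b=bot.read_camera("side"); o=bot.get_obs(); p=o["eef_pos"]
P=np.array([[0,0,-.063],[0,0,-.018],[0,0,.0187]])+p
print(proj(b,P)); u,v=proj(b,P)[1].astype(int); x0,y0=u-50,v-37; print(x0,y0)
cv2.imwrite("pics/s2.png",cv2.resize(b["img"][y0:y0+75,x0:x0+100,::-1],None,fx=6,fy=6,interpolation=cv2.INTER_CUBIC))
E
```

```text
t 8.35 pos [0.4565 0.2987 0.2127] F [ 0.1715 -0.099   0.1477] w 0.19646375477340394 ang 33.11427879853859
shift [-0.4146 -0.0064  0.0028] turn [ 0.0361 -0.0063  5.3428]
[[227.9994 339.1147]
 [224.4323 315.3862]
 [221.3405 294.8384]]
174 278
```

View pics/s2.png

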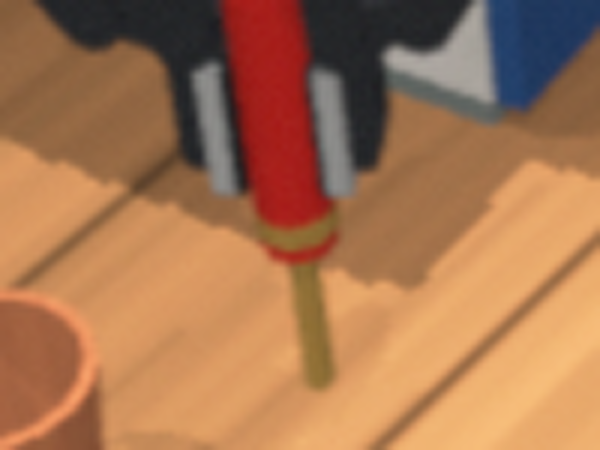

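The stylus hangs straight in the pads, with its tip at side (226.8,341.9), about 1–3 px from the prediction. I'll carry it over the hole and compare there.

Call:
servo_tool --motion '[[[-0.01,0,0,0,0,0.2,0],[-0.03,0,0,0,0,0.4,0],[-0.055,-0.001,0,0,0,0.8,0],[-0.08,-0.001,0,0,0,1.1,0],[-0.105,-0.002,0,0,0,1.4,0],[-0.13,-0.002,0,0,0,1.7,0],[-0.155,-0.002,0,0,0,2.0,0],[-0.18,-0.003,0,0,0,2.4,0],[-0.205,-0.003,0,0,0,2.7,0],[-0.23,-0.004,0,0,0,3.0,0],[-0.255,-0.004,0,0,0,3.3,0],[-0.28,-0.004,0,0,0,3.7,0],[-0.305,-0.005,0,0,0,4.0,0],[-0.33,-0.005,0,0,0,4.3,0],[-0.355,-0.005,0,0,0,4.6,0],[-0.375,-0.006,0,0,0,4.9,0],[-0.393,-0.006,0,0,0,5.1,0],[-0.406,-0.006,0,0,0,5.3,0],[-0.412,-0.006,0,0,0,5.35,0],[-0.4145,-0.006,0,0,0,5.35,0]]]'

```text
t: 10.07
eef_pos: [0.6774, -0.0537, 0.2094]
tool_rot: [-0.0, 0.667, 0.745, -0.0]
contact_force: [-0.9, 0.3, -0.6]
gripper_width: 0.193
grasp_force: 58.4
```

Call:
servo_tool --motion '[[[0,0,0.01,0,0,0,0],[0,0,0.02,0,0,0,0],[0,0,0.028,0,0,0,0],[0,0,0.028,0,0,0,0]]]'

```text
t: 10.4
eef_pos: [0.6754, -0.0514, 0.1794]
tool_rot: [-0.002, 0.666, 0.746, -0.001]
contact_force: [0.1, -0.5, -0.7]
gripper_width: 0.194
grasp_force: 58.5
```

```bash
python3 g.py 0.6777 -0.052 0.142 6.4; python3 - <<'E'
from station import bot
from h import *
b=bot.read_camera("side"); a=bot.read_camera("wrist"); o=bot.get_obs(); p=o["eef_pos"]
P=np.array([[*p[:2],p[2]-.064],[.6777,-.052,.107]])
print(proj(b,P),proj(a,P))
i=b["img"][165:215,230:305,::-1]
s=cv2.resize(i,(450,300),interpolation=cv2.INTER_CUBIC)
w=cv2.resize(a["img"][120:420,145:495,::-1],(350,300))
cv2.imwrite("pics/s3.png",np.hstack([s,w]))
E
```

```text
t 10.4 pos [ 0.6754 -0.0514  0.1794] F [ 0.1383 -0.4679 -0.6578] w 0.19436948448063132 ang 6.473257782044953
shift [-0.0009  0.0024  0.0374] turn [-0.0515 -0.0094  0.0146]
[[264.5331 194.5754]
 [264.5964 198.8915]] [[318.2425 259.3745]
 [319.8404 254.0881]]
```

View pics/s3.png

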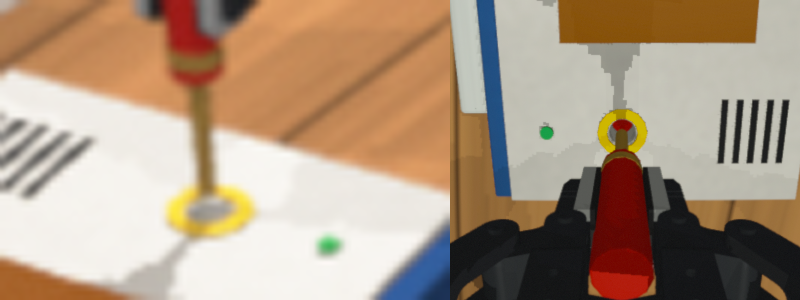

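Seen from the side, lowering the tip from (264.4,197) lands it on the ring centre (265,200), and in the wrist view the shaft lines up with the hole. I'll lower it straight in.

Call:
servo_tool --motion '[[[0,0,0.004,0,0,0,0],[0,0,0.008,0,0,0,0],[0,0,0.012,0,0,0,0],[0,0,0.015,0,0,0,0],[0,0,0.018,0,0,0,0],[0,0,0.021,0,0,0,0],[0,0,0.022,0,0,0,0],[0,0,0.022,0,0,0,0]]]'

```text
t: 11.17
eef_pos: [0.6772, -0.0525, 0.1599]
tool_rot: [-0.0, 0.667, 0.745, -0.0]
contact_force: [-0.1, -0.4, -0.5]
gripper_width: 0.194
grasp_force: 58.5
```

```bash
python3 g.py 0.677 -0.052 0.142 6.4; python3 - <<'E'
from station import bot
from h import *
b=bot.read_camera("side"); a=bot.read_camera("wrist")
s=cv2.resize(b["img"][165:215,230:305,::-1],(450,300),interpolation=cv2.INTER_CUBIC)
w=cv2.resize(a["img"][190:310,250:390,::-1],(350,300),interpolation=cv2.INTER_CUBIC)
cv2.imwrite("pics/s4.png",np.hstack([s,w]))
E
```

```text
t 11.1667 pos [ 0.6772 -0.0525  0.1599] F [-0.1072 -0.3943 -0.5439] w 0.19396865248826392 ang 6.359634768288403
shift [ 0.0005 -0.0001  0.0179] turn [-0.0059 -0.0011 -0.0081]
```

View pics/s4.png

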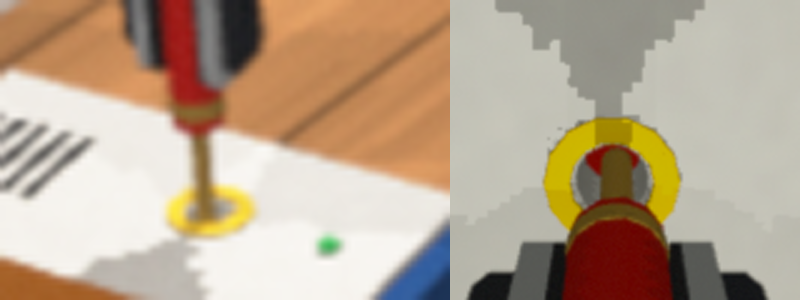

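The shaft is inside the ring, near its centre (wrist crop (616,165), ring (612,182)), with no contact force. Pressing now in small steps.

Call:
servo_tool --motion '[[[0,0,0.002,0,0,0,0],[0,0,0.004,0,0,0,0],[0,0,0.006,0,0,0,0],[0,0,0.008,0,0,0,0],[0,0,0.009,0,0,0,0],[0,0,0.01,0,0,0,0],[0,0,0.011,0,0,0,0],[0,0,0.011,0,0,0,0]]]'

```text
t: 11.93
eef_pos: [0.6773, -0.0524, 0.1492]
tool_rot: [-0.0, 0.667, 0.745, -0.0]
contact_force: [-0.0, -1.0, 0.1]
gripper_width: 0.191
grasp_force: 58.4
```

Call:
servo_tool --motion '[[[0,0,0.001,0,0,0,0],[0,0,0.002,0,0,0,0],[0,0,0.002,0,0,0,0]]]'

```text
t: 12.18
eef_pos: [0.6774, -0.0524, 0.1474]
tool_rot: [0.0, 0.667, 0.745, 0.0]
contact_force: [-0.2, 0.8, 1.0]
gripper_width: 0.192
grasp_force: 58.5
```

Call:
servo_tool --motion '[[[0,0,0.001,0,0,0,0],[0,0,0.002,0,0,0,0],[0,0,0.003,0,0,0,0],[0,0,0.003,0,0,0,0]]]'

```text
t: 12.52
eef_pos: [0.6775, -0.0524, 0.1444]
tool_rot: [0.0, 0.667, 0.745, 0.0]
contact_force: [-0.6, -0.2, 3.8]
gripper_width: 0.193
grasp_force: 58.5
```

Call:
servo_tool --motion '[[[0,0,0.001,0,0,0,0],[0,0,0.002,0,0,0,0],[0,0,0.002,0,0,0,0]]]'

```text
t: 12.77
eef_pos: [0.6776, -0.0524, 0.143]
tool_rot: [0.0, 0.667, 0.745, 0.0]
contact_force: [-2.4, -0.4, 6.7]
gripper_width: 0.194
grasp_force: 59.3
```

Call:
servo_tool --motion '[[[0,0,0.001,0,0,0,0],[0,0,0.0015,0,0,0,0],[0,0,0.0015,0,0,0,0],[0,0,0.0015,0,0,0,0],[0,0,0.0015,0,0,0,0],[0,0,0.0015,0,0,0,0]]]' --grip_force 80

```text
t: 13.27
eef_pos: [0.6778, -0.0523, 0.1427]
tool_rot: [0.001, 0.667, 0.745, 0.0]
contact_force: [-4.0, -0.2, 13.0]
gripper_width: 0.191
grasp_force: 78.1
```

```bash
python3 - <<'E'
from station import bot
from h import *
b=bot.read_camera("side"); o=bot.get_obs(); print(o["t"],o["eef_pos"],o["contact_force"],o["grasp_force"])
cv2.imwrite("pics/s5.png",cv2.resize(b["img"][150:300,160:360,::-1],None,fx=4,fy=4,interpolation=cv2.INTER_CUBIC))
E
```

```text
13.3167 [ 0.6778 -0.0524  0.1427] [-3.8291 -1.2319 13.588 ] 78.10451745986938
```

View pics/s5.png

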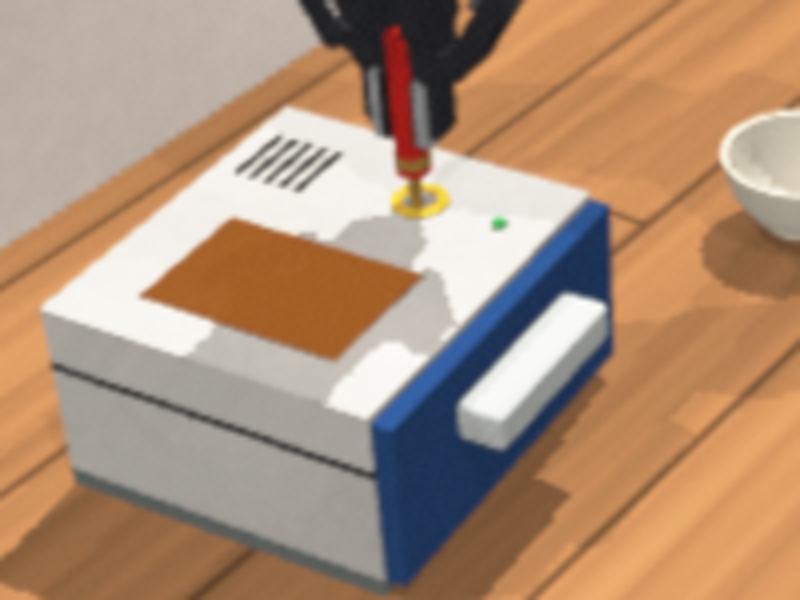

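The drawer is shut and the shaft is in the ring. After about 6 mm of travel the force rose to 13 N with almost no further motion, so the button is on its stop.

```bash
python3 -c "
from station import bot
print(bot.hand_in())"
```

```text
the job is handed in; nothing more can be done
None
```

I handed the job in at about 13 s: the drawer is pushed shut, and the gripped stylus holds the button against its stop with about 13 N. The jar, bowl and cup were never touched, but the hand-in gave back no verdict.

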